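Close the punch box: seat the lid, snap its four clips crosswise

TASK

Close up the punch box on the jeweller's bench: first press its lid fully home, then snap the four hinged clips down flat over the rim one at a time in opposite-corner order (any clip first, then the one diagonally across from it, then the other two). Press firmly but gently, never harder than 25 N, and leave the box standing where it is and the jar, ring clamp and brass block untouched.

Things in the scene. Friction and masses are not known exactly. Their poses are not given: they have to be found in the camera images.
- box: Loose grey plastic tool box full of steel punches, about 2.2 kg, 130 mm (its x) x 190 mm (its y). Its rim height is not known exactly: such boxes measure 56 to 80 mm from underside to rim, so feel for it. Origin: centre of its underside; z up; at yaw 0 its x points away from the robot, its y to the left. Lid and clips crack if pressed with more than 25 N.
- lid (a joint): How far (m) the black lid stands above home: 0 = fully home, underside on the rim; 0.004 to 0.008 at the start. It slides only straight up and down on a tight gasket, takes about 9 N of push, stays where left, goes solid when home. Lid 134 x 194 x 8 mm; press the round rubber pad (48 mm across, 4 mm high) in its middle: pad top 12 mm above the lid's underside.
- clip_nl (a joint): Angle (rad) of near left clip (diagonal to far right): aluminium flap 50 mm long, 30 wide, 4 thick. Hinge along box y at x -24, y +62, 14 mm above lid underside. 0 = flat (top 15 mm above lid underside), snapped; starts 0.3 to 0.75, outer end up; stays where left. Press 36 mm from the hinge; in the last 9 mm a bead resists with about 10 N, it snaps 3 mm above flat, then is solid.
- clip_nr (a joint): Angle (rad) of near right clip (diagonal to far left): aluminium flap 50 mm long, 30 wide, 4 thick. Hinge along box y at x -24, y -62, 14 mm above lid underside. 0 = flat (top 15 mm above lid underside), snapped; starts 0.3 to 0.75, outer end up; stays where left. Press 36 mm from the hinge; in the last 9 mm a bead resists with about 10 N, it snaps 3 mm above flat, then is solid.
- clip_fl (a joint): Angle (rad) of far left clip (diagonal to near right): aluminium flap 50 mm long, 30 wide, 4 thick. Hinge along box y at x +24, y +62, 14 mm above lid underside. 0 = flat (top 15 mm above lid underside), snapped; starts 0.3 to 0.75, outer end up; stays where left. Press 36 mm from the hinge; in the last 9 mm a bead resists with about 10 N, it snaps 3 mm above flat, then is solid.
- clip_fr (a joint): Angle (rad) of far right clip (diagonal to near left): aluminium flap 50 mm long, 30 wide, 4 thick. Hinge along box y at x +24, y -62, 14 mm above lid underside. 0 = flat (top 15 mm above lid underside), snapped; starts 0.3 to 0.75, outer end up; stays where left. Press 36 mm from the hinge; in the last 9 mm a bead resists with about 10 N, it snaps 3 mm above flat, then is solid.
- jar: Bystander: amber glass jar with a black cap, 52 mm across, 62 mm high; origin under its centre. Leave alone.
- clamp: Bystander: wooden ring clamp lying flat, 22 x 75 x 26 mm; origin under its centre. Leave alone.
- dapping: Bystander: small round brass block, 54 mm across, 36 mm high; origin under its centre. Leave alone.
Not all that is in view belongs to the job. Of the things that look like the box, the largest one is meant.

How it is judged:
By the outcome, as a careful person would: the job done as asked, in the order asked, and still so for the second after the job is handed in, with the robot touching nothing.
It also fails if it takes over 64 s, if anything falls off the work surface, if the arm or the gripper's body presses on something with over 40 N, if the wrist force passes 120 N, or if a joint passes its speed limit or range.

ROBOT

A 6-joint arm with a two-finger parallel gripper is mounted at the origin on the work surface. World frame = base frame: x ahead of the robot, y to its left, z up, the work surface at z = 0. Lengths are in m, angles in degrees, forces in N, time in s.
With the tool pointing down it reaches from about 0.35 to 0.975 m from the base axis. Payload 17.4 kg.
Tool frame: the origin (TCP) lies midway between the tips of the shut fingers; the grasp point (between the pads) lies 19 mm behind it; z points along the fingers, y is the direction in which the jaws open and shut (so a half turn about z gives the same grasp; the last joint's range is limited). The gripper opens to 85 mm and grips with 20 to 120 N. Pads are 22 mm wide; open, the fingers measure 114 mm over their backs; the gripper's body (76 mm by 85 mm) begins 54 mm behind the grasp point. The pads swing forward as they close: fully open they stand 13 mm farther back than shut.
Start: joints at [65.271, 6.646, 82.598, -0, 90.757, -2.166], TCP at [0.259, 0.623, 0.21] pointing down, gripper open.
Joint ranges: [-162.19, 162.19], [-47.58, 125.68], [4.15, 143.07], [-65.23, 245.23], [0.69, 171.88], [-170.13, 170.13]. Speed limits (degrees/s): [108.29, 108.29, 127.2, 180, 180, 180].

INTERFACE

Orientations are given as [roll, pitch, yaw] about the fixed x, y, z axes, in that order (R = Rz(yaw) Ry(pitch) Rx(roll)).
In Python, from cell import ctrl, optics, ticket, regions_of, tip_of, current_time_s, current_joints, current_dq, current_effort, current_ee_pos, current_tool_rot, current_force, current_wrist_torque, current_grip_width gives the robot as it stands. Calls block until the motion is done:
- ctrl.reach(position, orientation): joint-space move of the TCP to a pose.
- ctrl.servo_line(position, rot=None, rate=0.15): straight line of the TCP; rot=None keeps the orientation; rate is the mean speed in m/s.
- ctrl.goto_joints(angles): joint-space move.
- ctrl.gripper_to(opening): finger opening in m; the grip force is fixed at half the most; returns when the fingers have stopped.
- ctrl.wait(seconds).
- ctrl.ik(position, orientation): joint angles nearest the present ones, or None.
- optics.snapshot(name): name is "side" or "top" or "wrist"; returns a dict with "frame" (420x560x3 uint8, red, green, blue), "intrinsics" (3x3 intrinsics, pixels), "R" (3x3) and "t" (3): a world point X has camera coordinates R X + t. Camera axes: x right, y down, z forward; pixel columns grow to the right and rows downward; lengths in m; the calibration is good to about 2 mm. A picture is of the moment at which its call begins. There is no depth.
A pose or a line that the arm cannot do raises ctrl.PlanningError and nothing moves.
- ticket.job_done(): hands the job in, once; it reports no verdict.
Trained networks look in a picture, given as the dict that the camera call returned (one of the last four; its "shot" number tells which), for a name from the list of things; names that differ only in an ending like _2 or _b are one class to them, and where a whole thing is asked for, a point or a joint stands for the part that bears it (a point fixed in the world has none). Each returns a list of dicts, best first, with "p" (0 to 1); they miss things now and then, are a little off and sometimes report something else, mostly with a low value. They report only what shows in the picture. A call takes as long as a camera call. They do not tell look-alikes from the thing itself.
- regions_of(picture, name): "pixels" (420x560 bool, what is visible of it) and "rect" ([left, top, right, bottom] in pixels, round what is visible of it).
- tip_of(picture, name): "at" ([column, row] in pixels: a listed point, or the origin of a listed thing).
Readings, each from a call of its own:
- current_time_s(): time.
- current_joints(): joint angles.
- current_dq(): joint speeds.
- current_effort(): joint torques, N m.
- current_ee_pos(): TCP position.
- current_tool_rot(): TCP orientation.
- current_force(): force on the tool from outside, world axes, zero at the start.
- current_wrist_torque(): the same for the moment, N m.
- current_grip_width(): finger opening in m.
Only numpy, scipy, OpenCV 4.12 (cv2) and the standard library are available. Lean on these libraries where they do the work, as an engineer would, in place of code of your own. Each camera call takes 0.05 s, during which the arm holds its last target.

## Working session

There is one attempt and no reset: what is moved stays moved. The work goes in short steps, each a Python script; the robot and the scene stay as the last script left them, time stands still between calls to the robot, and variables do not carry over. Pictures are saved under pics/ and viewed, and the job is handed in when it is done.

```bash
ls; mkdir -p pics; python3 - <<'E'
from cell import *
import cv2,numpy as np
for n in("top","side"):
    p=optics.snapshot(n); cv2.imwrite(f"pics/{n}0.png",p["frame"][:,:,::-1])
    print(n,p["intrinsics"].tolist(),np.round(p["R"],4).tolist(),np.round(p["t"],4).tolist())
    for k in("box","lid","clip_nl","jar","clamp","dapping"):
        for r in regions_of(p,k)[:4]: print(k,round(r["p"],2),r["rect"],r["pixels"].sum())
print(current_time_s(),current_force(),current_tool_rot())
E
```

```text
pics
top [[478.947615526402, 0.0, 280.19234655032716], [0.0, 478.947615526402, 212.10082483139274], [0.0, 0.0, 1.0]] [[0.0195, -0.9998, -0.0032], [-0.988, -0.0188, -0.1534], [0.1533, 0.0061, -0.9882]] [0.0459, 0.5306, 0.9849]
box 0.96 [311.5, 157.8, 420.6, 253.7] 6743
box 0.95 [351.2, 273.7, 433.9, 359.1] 4037
box 0.72 [215.5, 236.5, 296.8, 302.0] 3605
lid 0.94 [353.4, 276.5, 434.3, 355.4] 3661
lid 0.79 [314.4, 158.6, 418.0, 254.2] 6448
lid 0.63 [220.6, 236.2, 294.1, 301.3] 3441
clip_nl 0.65 [265.0, 236.3, 280.0, 255.9] 233
clip_nl 0.52 [380.1, 329.8, 400.4, 357.2] 274
jar 0.59 [444.6, 225.1, 473.4, 251.3] 638
clamp 0.79 [254.3, 186.6, 291.5, 201.0] 382
dapping 0.57 [374.1, 138.0, 398.4, 165.4] 510
dapping 0.52 [440.8, 223.1, 472.8, 252.0] 617
side [[380.763084007235, 0.0, 285.0682676708861], [0.0, 380.763084007235, 205.58238222308017], [0.0, 0.0, 1.0]] [[0.9869, -0.1592, -0.0245], [-0.1123, -0.5708, -0.8134], [0.1155, 0.8055, -0.5812]] [-0.4841, 0.1369, 0.6381]
box 0.88 [270.6, 213.2, 400.5, 356.2] 13446
box 0.62 [196.0, 179.1, 272.5, 247.8] 3600
box 0.6 [119.8, 281.0, 250.4, 407.4] 9585
lid 0.85 [121.3, 283.2, 247.3, 394.0] 8050
lid 0.69 [272.1, 219.0, 401.5, 326.3] 10398
lid 0.63 [197.9, 178.7, 272.6, 233.6] 2531
clip_nl 0.86 [279.0, 219.0, 317.8, 239.8] 527
clip_nl 0.8 [115.9, 310.0, 151.2, 351.0] 581
clip_nl 0.47 [249.0, 200.4, 272.1, 211.4] 190
jar 0.82 [304.5, 393.4, 346.9, 420.0] 954
clamp 0.64 [311.4, 199.7, 327.6, 223.5] 294
dapping 0.67 [409.8, 285.5, 452.0, 328.4] 1250
0.7 [-0.29859628 -0.59470299  0.216555  ] [-1.79998895e+02  1.54093108e-03  1.57438881e+02]
```

View pics/top0.png

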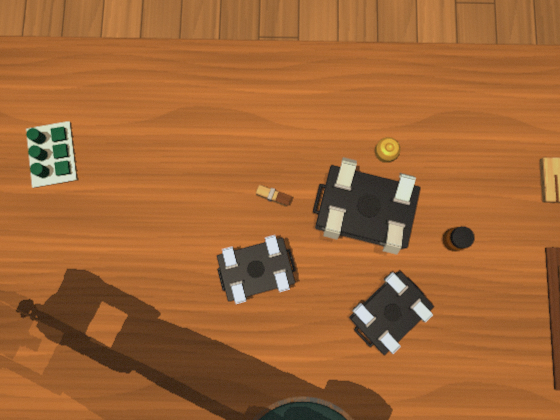

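View pics/side0.png

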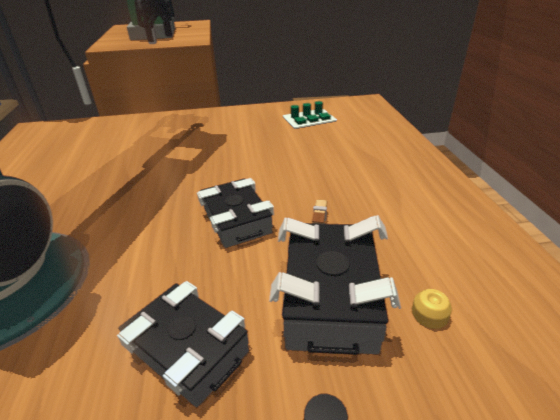

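Candidates for the box in the top view: (368,205), (256,268) and (392,313). The two small ones are look-alikes, and (368,205) is clearly the largest, so I'll check that one in a close crop.

```bash
python3 - <<'E'
import cv2,numpy as np
t=cv2.imread("pics/top0.png");s=cv2.imread("pics/side0.png")
a=cv2.resize(t[145:265,300:440],None,fx=5.6,fy=5,interpolation=cv2.INTER_CUBIC)
a=cv2.resize(t[145:265,300:440],None,fx=5,fy=5,interpolation=cv2.INTER_CUBIC); a=np.clip(a*1.5,0,255).astype(np.uint8)
cv2.imwrite("pics/crop_top.png",a)
b=cv2.resize(s[205:365,260:410],None,fx=3.7,fy=3.7,interpolation=cv2.INTER_CUBIC);b=np.clip(b*1.5,0,255).astype(np.uint8)
cv2.imwrite("pics/crop_side.png",b)
E
```

```text
(no output)
```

View pics/crop_top.png

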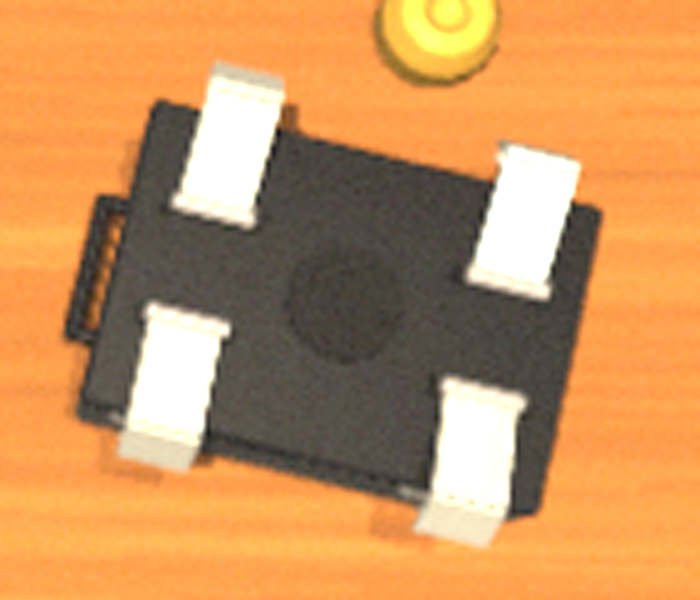

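View pics/crop_side.png

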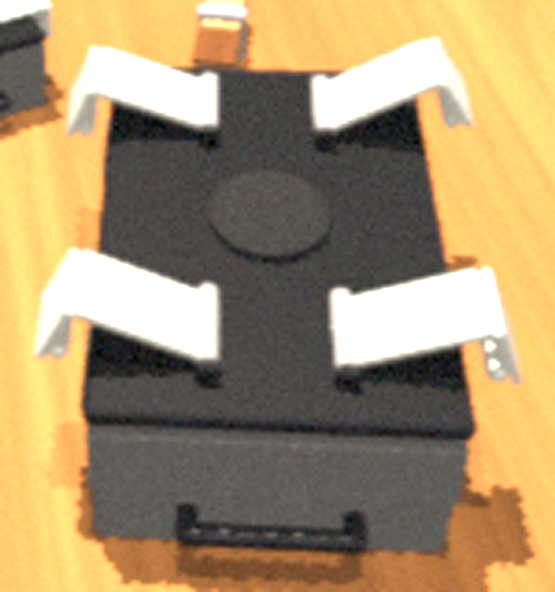

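```bash
cat >cal.py <<'E'
import numpy as np
from scipy.optimize import least_squares
K={'top':np.array([[478.9476,0,280.1923],[0,478.9476,212.1008],[0,0,1]]),'side':np.array([[380.7631,0,285.0683],[0,380.7631,205.5824],[0,0,1]])}
R={'top':np.array([[0.0195,-0.9998,-0.0032],[-0.988,-0.0188,-0.1534],[0.1533,0.0061,-0.9882]]),'side':np.array([[0.9869,-0.1592,-0.0245],[-0.1123,-0.5708,-0.8134],[0.1155,0.8055,-0.5812]])}
T={'top':np.array([0.0459,0.5306,0.9849]),'side':np.array([-0.4841,0.1369,0.6381])}
def proj(v,X):
    c=K[v]@(R[v]@np.asarray(X)+T[v]); return c[:2]/c[2]
E
python3 - <<'E'
from cal import *
obs=[]
P={'pad':(0,0,12),'fl':(24,62,14),'fr':(24,-62,14),'nl':(-24,62,14),'nr':(-24,-62,14),
'cfl':(67,97,8),'cfr':(67,-97,8),'cnr':(-67,-97,8)}
top={'pad':(345,304),'fl':(215,215),'fr':(508,287),'nl':(188,320),'nr':(483,393),'cfl':(155,100),'cfr':(600,208)}
side={'pad':(269,212),'fr':(342,325),'nr':(208,322),'fl':(320,105),'nl':(210,102),'cfr':(471,420),'cnr':(85,405)}
for k,p in top.items(): obs.append(('top',k,np.array(p)/5+[300,145]))
for k,p in side.items(): obs.append(('side',k,np.array(p)/3.7+[260,205]))
def X(q,k):
    x,y,a,z=q; p=np.array(P[k])/1000
    return [x+p[0]*np.cos(a)-p[1]*np.sin(a),y+p[0]*np.sin(a)+p[1]*np.cos(a),z+p[2]]
f=lambda q:np.concatenate([proj(v,X(q,k))-o for v,k,o in obs])
for sel in(None,):
    s=least_squares(f,[.5,-.15,-.2,.07],loss='soft_l1'); print(s.x,np.degrees(s.x[2]))
    for (v,k,o),r in zip(obs,f(s.x).reshape(-1,2)):print(v,k,r.round(2))
def loc(v): 
    o=[a for a in obs if a[0]==v]
# jar, dapping, clamp position rough by ground ray
E
```

```text
[ 0.54099655 -0.12644828 -0.22842564  0.07206482] -13.087825356308988
top pad [ 0.07 -0.72]
top fl [-0.58 -1.46]
top fr [-0.29 -1.37]
top nl [-0.48 -0.19]
top nr [-0.19 -0.08]
top cfl [-0.6  -1.41]
top cfr [ 1.43 -0.77]
side pad [-0.63 -1.36]
side fr [-0.28  0.77]
side nr [-0.96  0.26]
side fl [-0.21 -0.55]
side nl [-1.17 -0.49]
side cfr [1.85 1.51]
side cnr [-2.27  1.2 ]
```

```bash
cat >h.py <<'E'
from cell import *
import numpy as np
C=np.array([0.541,-0.1264]);YAW=-13.1
def w(bx,by):
    a=np.radians(YAW);return C+[bx*np.cos(a)-by*np.sin(a),bx*np.sin(a)+by*np.cos(a)]
E
python3 - <<'E'
from h import *
ctrl.gripper_to(0.0); print(current_time_s(),current_grip_width())
for yw in(YAW,YAW+180):
    q=ctrl.ik([*w(0,0),0.16],[180,0,yw]);print(yw,q)
ctrl.reach([*w(0,0),0.16],[180,0,YAW+180]); print(current_time_s(),current_force(),current_ee_pos())
ctrl.servo_line([*w(0,0),0.10],rate=0.08);ctrl.wait(0.1); print(current_time_s(),current_force(),current_ee_pos())
t=current_time_s();ctrl.servo_line([*w(0,0),0.099],rate=0.02);print(current_time_s()-t,current_force(),current_ee_pos())
E
```

```text
1.4667 -0.0006436781472890408
-13.1 [-1.57814934e+01 -7.31250973e+00  1.01134024e+02 -2.54444375e-14
  8.61784859e+01  8.73185066e+01]
166.9 [-15.7814934   -7.31250973 101.13402381   0.          86.17848591
 -92.6814934 ]
4.2917 [0.68544842 0.18068846 0.44168794] [ 0.54122133 -0.12588545  0.16005823]
5.2917 [-0.45374779 -0.289733    0.00600137] [ 0.54127646 -0.12648158  0.10065549]
0.25 [ 0.18153499  0.33709294 -0.72856904] [ 0.54103101 -0.12641556  0.0991411 ]
```

```bash
cat >>h.py <<'E'
def fz(): 
    return float(current_force()[2])
E
python3 - <<'E'
from h import *
z=0.099;log=[]
while z>0.068:
    f=fz()
    if f>13.5: break
    z-= 0.0012 if f<2.5 else 0.0005
    ctrl.servo_line([*w(0,0),z],rate=0.02)
    log.append((round(z*1e3,1),round(float(current_ee_pos()[2])*1e3,2),round(fz(),1)))
print(*log);print(current_time_s(),current_force())
E
```

```text
(97.8, 97.69, -0.2) (96.6, 96.48, -0.5) (95.4, 95.29, -0.5) (94.2, 94.13, -0.4) (93.0, 92.93, -0.2) (91.8, 91.67, -0.2) (90.6, 90.51, -0.1) (89.4, 89.33, -0.3) (88.2, 88.13, -0.0) (87.0, 86.91, -0.5) (85.8, 85.68, -1.0) (84.6, 84.52, -1.1) (83.4, 83.31, 0.2) (82.2, 82.11, -0.8) (81.0, 80.93, -0.1) (79.8, 79.69, -0.9) (78.6, 78.48, -1.3) (77.4, 77.33, -0.3) (76.2, 76.1, 0.2) (75.0, 74.9, 0.3) (73.8, 73.73, 1.5) (72.6, 72.51, 0.4) (71.4, 71.31, -0.4) (70.2, 70.1, 0.1) (69.0, 68.89, 0.5) (67.8, 67.71, -0.2)
12.0417 [ 0.01311312  0.71642722 -0.18047931]
```

No contact where I expected it, so I'm looking.

```bash
python3 - <<'E'
from h import *
import cv2
for n in("top","side"):
    p=optics.snapshot(n); cv2.imwrite(f"pics/{n}1.png",p["frame"][:,:,::-1])
E
```

```text
(no output)
```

View pics/side1.png

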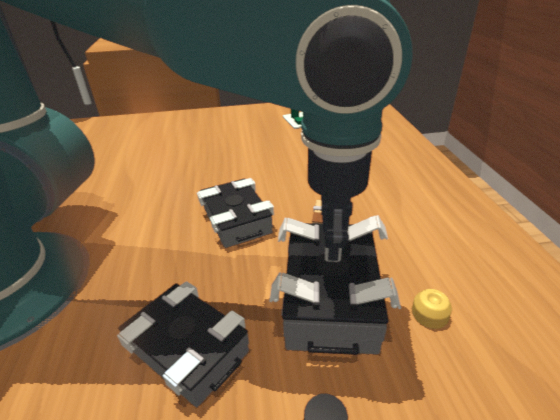

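View pics/top1.png

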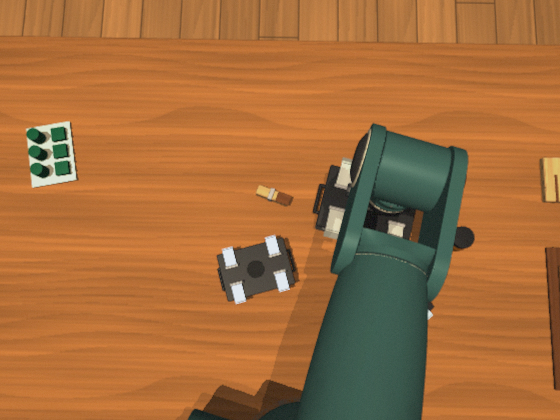

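```bash
python3 - <<'E'
import cv2,numpy as np
from cal import *
s=cv2.imread("pics/side1.png")
for z in(.0677,.08):
  p=proj('side',[.541,-.1264,z]);print(p, (p-[260,180])*4)
b=cv2.resize(s[180:330,260:410],None,fx=4,fy=4,interpolation=cv2.INTER_CUBIC);b=np.clip(b*1.6,0,255).astype(np.uint8)
cv2.imwrite("pics/crop_side1.png",b)
E
```

```text
[331.54012702 269.03642567] [286.1605081 356.1457027]
[331.93390413 262.96000916] [287.73561654 331.84003664]
```

View pics/crop_side1.png

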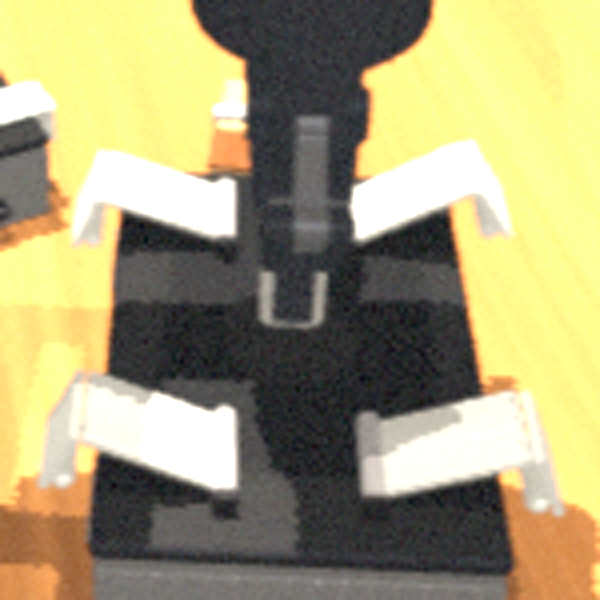

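```bash
python3 - <<'E'
import cv2,numpy as np
from h import *
s=cv2.imread("pics/side1.png")
o=cv2.imread("pics/side0.png")
def g(s):
  b=cv2.resize(s[210:310,290:380],None,fx=4.4,fy=5,interpolation=cv2.INTER_CUBIC).astype(float);return np.clip((b/110)**.6*255,0,255).astype(np.uint8)
cv2.imwrite("pics/enh1.png",np.hstack([g(o),g(s)]))
p=optics.snapshot("wrist");f=p["frame"][:,:,::-1].astype(float);cv2.imwrite("pics/wrist1.png",np.clip((f/200)**.6*255,0,255).astype(np.uint8))
print(current_force(),current_ee_pos(),current_joints(),current_effort())
E
```

```text
[-0.30632767 -0.13520569 -1.34436597] [ 0.54103866 -0.12639047  0.06781734] [-1.57794778e+01 -3.94571149e+00  1.06803261e+02  3.05752463e-05
  7.71388735e+01 -9.26807011e+01] [ 7.22439127e-04 -5.37949026e+01 -5.96828949e+01 -2.04443172e-04
 -1.28176134e-04 -2.47958650e-05]
```

View pics/enh1.png

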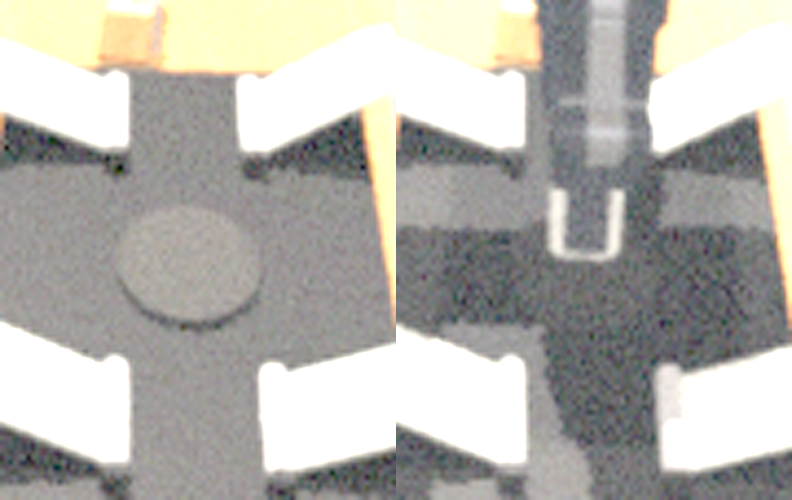

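View pics/wrist1.png

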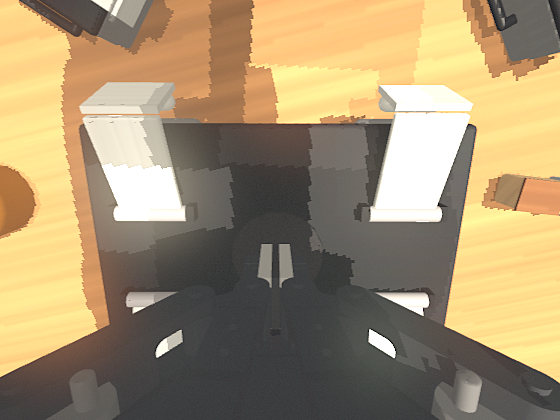

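```bash
python3 - <<'E'
import numpy as np
from h import *
p=optics.snapshot("wrist");K=p["intrinsics"];R=p["R"];t=p["t"]
print(K.tolist(),R.tolist(),t.tolist()); print("cam at",-R.T@t)
def pr(X): c=K@(R@np.array(X)+t);return (c[:2]/c[2]).round(1)
x,y,z=current_ee_pos()
for dz in(0,.01,.016,.02,.03): print(dz,pr([x,y,z+dz]))
for n,zz in(("lid .072",.072),("lid .056",.056)):
  print(n,[ (k,pr([*w(bx/1e3,by/1e3),zz+h])) for k,bx,by,h in(("cnl",-67,97,8),("cnr",-67,-97,8),("cfl",67,97,8),("cfr",67,-97,8),("hnl",-24,62,14),("hnr",-24,-62,14),("hfl",24,62,14),("hfr",24,-62,14),("pad",0,0,12))])
print(current_time_s())
E
```

```text
[[313.60618645954605, 0.0, 275.07255853250194], [0.0, 313.60618645954605, 207.5443180718553], [0.0, 0.0, 1.0]] [[0.2270970734230005, 0.9738718826237879, -0.0006895487717051004], [0.9394279961948595, -0.21887835525692412, 0.2637561479195037], [0.256713769026945, -0.060546030710724875, -0.9645891451582674]] [0.00046161573151861913, -0.5325907613447077, 0.09523618471872729]
cam at [ 0.4757774  -0.11125597  0.2323382 ]
0 [275.4 245.3]
0.01 [275.4 252.4]
0.016 [275.4 257.1]
0.02 [275.4 260.4]
0.03 [275.4 269.5]
lid .072 [('cnl', array([271.3, 121.8])), ('cnr', array([279.3, 121.8])), ('cfl', array([271.3, 116. ])), ('cfr', array([279.3, 116. ])), ('hnl', array([273.8, 120.7])), ('hnr', array([276.8, 120.7])), ('hfl', array([273.8, 119.6])), ('hfr', array([276.8, 119.6])), ('pad', array([275.3, 119.9]))]
lid .056 [('cnl', array([271.3, 121.8])), ('cnr', array([279.3, 121.8])), ('cfl', array([271.2, 116. ])), ('cfr', array([279.3, 116. ])), ('hnl', array([273.8, 120.7])), ('hnr', array([276.8, 120.7])), ('hfl', array([273.8, 119.6])), ('hfr', array([276.8, 119.6])), ('pad', array([275.3, 119.9]))]
12.2417
```

```bash
python3 - <<'E'
import numpy as np
from scipy.optimize import least_squares
from h import *
p=optics.snapshot("wrist");K=p["intrinsics"];R=p["R"];t=p["t"]
from cal import proj
def pr(X): c=K@(R@np.array(X)+t);return c[:2]/c[2]
P={'fl':(24,62,14),'fr':(24,-62,14),'nl':(-24,62,14),'nr':(-24,-62,14),'cnl':(-67,97,8),'cnr':(-67,-97,8)}
o={'cnr':(80,125),'cnl':(476,125),'nr':(150,213),'nl':(400,214),'fr':(155,298),'fl':(402,299)}
def X(q,k):
    x,y,a,z=q; a=a;b=np.array(P[k])/1000
    return [x+b[0]*np.cos(a)-b[1]*np.sin(a),y+b[0]*np.sin(a)+b[1]*np.cos(a),z+b[2]]
f=lambda q:np.concatenate([pr(X(q,k))-v for k,v in o.items()])
s=least_squares(f,[.541,-.126,-.23,.07],loss='soft_l1');print(s.x,np.degrees(s.x[2]),f(s.x).reshape(-1,2).round(1))
for z in (.056,.06,.064,.068,.072):
  q=least_squares(lambda u:f([u[0],u[1],u[2],z]),[.541,-.126,-.23]);print(z,q.x,q.cost)
E
```

```text
[ 0.5424173  -0.12658775 -0.23094034  0.06755798] -13.231906882327168 [[ -4.7  -0.6]
 [  0.7   0.1]
 [  2.1   0.4]
 [ -0.5  -0.2]
 [  6.1   0.4]
 [-11.9  -0.1]]
0.056 [ 0.5446763  -0.12630386 -0.22925259] 585.3749546046213
0.06 [ 0.54390764 -0.12615202 -0.22927417] 332.61720237487054
0.064 [ 0.54315749 -0.12600456 -0.2292967 ] 164.47970839473905
0.068 [ 0.54242726 -0.12586182 -0.22932024] 95.304148993621
0.072 [ 0.54171852 -0.12572416 -0.22934486] 141.78061317400844
```

```bash
python3 - <<'E'
import cv2,numpy as np
from h import *
ctrl.servo_line([*w(0,0),0.11],rate=0.1)
out=[]
x,y,z=current_ee_pos();print(x,y,z,current_force(),current_grip_width())
for n in("side","wrist"):
    p=optics.snapshot(n);K=p["intrinsics"];R=p["R"];t=p["t"]
    c=K@(R@np.array([x,y,z])+t);u=(c[:2]/c[2]);print(n,u)
    f=p["frame"][:,:,::-1]
    a,b=(int(u[0])-45,int(u[1])-60)
    g=cv2.resize(np.ascontiguousarray(f[b:b+100,a:a+90]),None,fx=4.4,fy=5,interpolation=cv2.INTER_CUBIC).astype(float);g=np.clip((g/110)**.6*255,0,255).astype(np.uint8)
    cv2.drawMarker(g,(int((u[0]-a)*4.4),int((u[1]-b)*5)),(0,0,255),0,12,1)
    out.append(g)
cv2.imwrite("pics/enh2.png",np.hstack(out));print(current_time_s())
E
```

```text
0.5409558706143022 -0.12639261274778746 0.1099412131784292 [-0.80338412 -0.49441698  0.17635133] -5.8599290311310865e-05
side [332.8897911  247.48493773]
wrist [275.36263977 245.93513487]
12.9667
```

View pics/enh2.png

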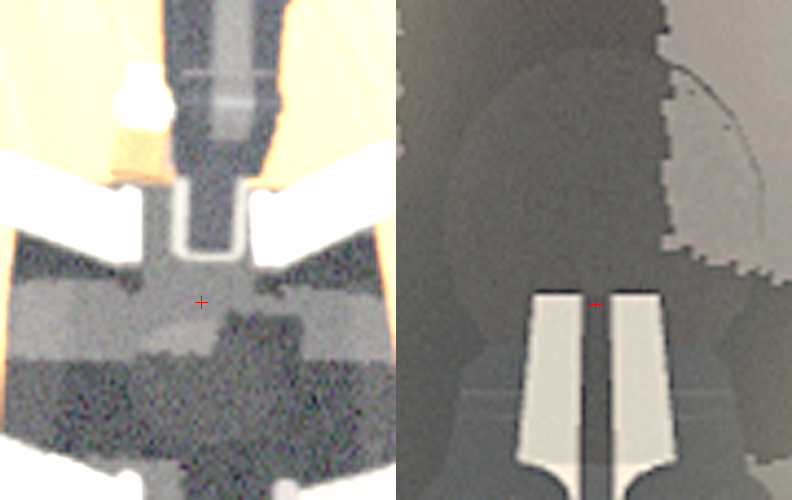

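The side view shows the real fingertips about 15 mm above the nominal TCP, so the tool has not reached the pad yet. I'll carry on feeling downward under force control.

```bash
python3 - <<'E'
from h import *
ctrl.servo_line([*w(0,0),0.069],rate=0.1)
z=0.069;log=[]
while z>0.045:
    f=fz()
    if f>14: break
    z-= 0.001 if f<2.5 else 0.0005
    ctrl.servo_line([*w(0,0),z],rate=0.02)
    log.append((round(z*1e3,1),round(float(current_ee_pos()[2])*1e3,2),round(fz(),1)))
print(*log);print(current_time_s(),current_force())
E
```

```text
(68.0, 68.5, -0.6) (67.0, 67.07, 0.9) (66.0, 65.94, -0.0) (65.0, 64.9, 0.0) (64.0, 63.91, -0.0) (63.0, 62.89, 0.1) (62.0, 61.94, -0.3) (61.0, 60.93, -0.4) (60.0, 59.95, 0.1) (59.0, 59.21, 2.5) (58.0, 58.41, 5.0) (57.5, 58.07, 7.3) (57.0, 57.62, 8.8) (56.5, 57.1, 7.7) (56.0, 56.61, 7.1) (55.5, 56.1, 8.7) (55.0, 55.6, 7.0) (54.5, 55.11, 8.8) (54.0, 54.6, 8.3) (53.5, 54.11, 8.5) (53.0, 53.69, 8.6) (52.5, 53.62, 14.4)
19.025 [-5.42519396  1.86190264 14.42580454]
```

```bash
cat >>h.py <<'E'
def clip(sx,sy,zflat=0.0566,zs=0.070):
    pos=lambda z,:[*w(sx*(0.024+np.sqrt(.035**2-min(max(z-zflat,0),.024)**2)),sy*.062),z]
    ctrl.servo_line([*pos(.105)[:2],.105],rate=.13)
    for z in (.092,.080,zs): ctrl.servo_line(pos(z),rate=.06); print(round(z,3),current_force().round(1))
    z=zs;log=[]
    while z>zflat-.0035:
        f=fz()
        if f>14 : break
        z-=.001 if f<4 else .0005
        ctrl.servo_line(pos(z),rate=.02)
        log.append((round(z*1e3,1),round(float(current_ee_pos()[2])*1e3,2),round(fz(),1)))
    print(*log);print(current_time_s(),current_force().round(1))
E
python3 - <<'E'
from h import *
ctrl.servo_line([*w(0,0),0.0522],rate=.02);print(current_ee_pos(),current_force())
ctrl.servo_line([*w(0,0),0.105],rate=.13)
clip(-1,1)
E
```

```text
[ 0.54123469 -0.12646185  0.05359662] [-7.30250224  1.48608305 17.02438709]
0.092 [ 1.  -1.5 -0.6]
0.08 [-0.2  0.   0.4]
0.07 [ 0.  -0.3  0.2]
(69.0, 69.1, -0.5) (68.0, 67.94, 0.2) (67.0, 66.94, 0.9) (66.0, 65.92, -0.3) (65.0, 64.91, 1.0) (64.0, 63.93, 0.2) (63.0, 62.93, -0.8) (62.0, 61.91, 0.6) (61.0, 61.07, 0.3) (60.0, 60.11, 3.0) (59.0, 59.2, 3.7) (58.0, 58.17, 5.5) (57.5, 57.72, 6.5) (57.0, 57.14, 6.0) (56.5, 56.62, 5.4) (56.0, 56.36, 7.5) (55.5, 56.2, 12.7) (55.0, 56.04, 16.7)
26.1583 [-8.7  1.1 16.7]
```

```bash
python3 - <<'E'
from h import *
import cv2
p0=current_ee_pos()
ctrl.servo_line([p0[0],p0[1],0.105],rate=.13)
out=[]
for n in("side","wrist"):
    p=optics.snapshot(n);f=np.ascontiguousarray(p["frame"][:,:,::-1])
    if n=="side": f=cv2.resize(f[180:360,250:430],(400,400),interpolation=cv2.INTER_CUBIC)
    else: f=cv2.resize(f,(400,300))
    out.append(cv2.copyMakeBorder(f,0,400-f.shape[0],0,0,0))
cv2.imwrite("pics/after1.png",np.hstack(out))
E
```

```text
(no output)
```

View pics/after1.png

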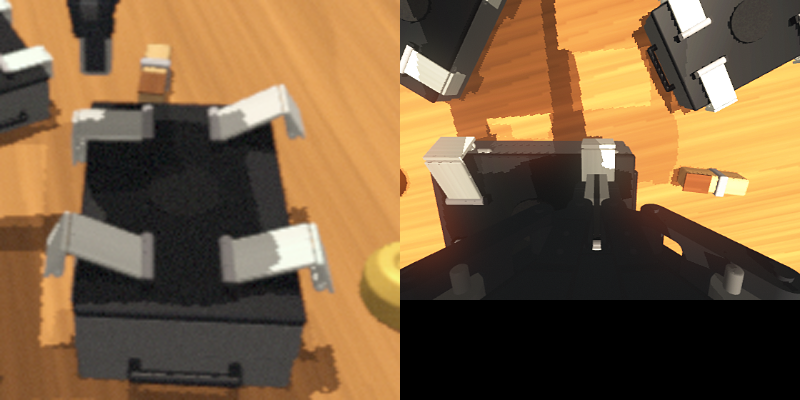

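Near-left clip is flat (left crop, around (112,122)), the lid looks home and the box hasn't visibly moved. Next is the diagonal one, far right.

```bash
python3 - <<'E'
from h import *
clip(1,-1,zs=.068)
p0=current_ee_pos()
ctrl.servo_line([p0[0],p0[1],0.105],rate=.13);print(current_time_s())
import cv2
p=optics.snapshot("side");f=np.ascontiguousarray(p["frame"][:,:,::-1])
cv2.imwrite("pics/after2.png",cv2.resize(f[180:360,250:430],(500,500),interpolation=cv2.INTER_CUBIC))
E
```

```text
0.092 [ 0.8 -0.7  0.5]
0.08 [-0.2 -0.2 -0.3]
0.068 [-0.1 -0.7 -0.4]
(67.0, 67.11, 0.2) (66.0, 66.05, -0.8) (65.0, 64.95, 0.3) (64.0, 63.89, -0.2) (63.0, 62.9, -0.3) (62.0, 61.89, 0.4) (61.0, 61.03, 0.3) (60.0, 60.19, 1.6) (59.0, 59.23, 5.0) (58.5, 58.81, 6.0) (58.0, 58.36, 6.0) (57.5, 57.86, 6.0) (57.0, 57.38, 5.9) (56.5, 56.83, 6.0) (56.0, 56.5, 6.8) (55.5, 56.33, 11.1) (55.0, 56.19, 13.7) (54.5, 56.03, 16.8)
33.8083 [-6.   2.6 16.8]
34.35
```

View pics/after2.png

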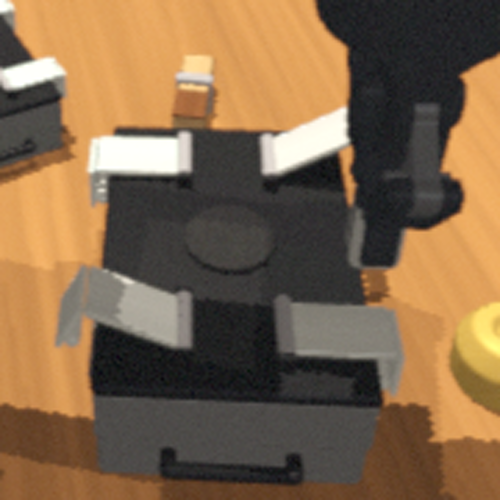

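Far-right clip is flat (crop about (340,330)). Next is near right, then far left.

```bash
python3 - <<'E'
from h import *
import cv2
clip(-1,-1,zs=.065)
p0=current_ee_pos()
ctrl.servo_line([p0[0],p0[1],0.105],rate=.13);print(current_time_s())
p=optics.snapshot("side");f=np.ascontiguousarray(p["frame"][:,:,::-1])
cv2.imwrite("pics/after3.png",cv2.resize(f[180:360,250:430],(500,500),interpolation=cv2.INTER_CUBIC))
E
```

```text
0.092 [ 0.3  0.6 -0.2]
0.08 [-0.6  0.2 -0.1]
0.065 [0.3 0.1 0.2]
(64.0, 64.15, -0.1) (63.0, 62.98, -0.2) (62.0, 61.92, 0.9) (61.0, 61.02, 1.3) (60.0, 60.13, 3.7) (59.0, 59.19, 4.8) (58.5, 58.75, 6.5) (58.0, 58.3, 6.0) (57.5, 57.78, 6.7) (57.0, 57.23, 5.4) (56.5, 56.64, 6.0) (56.0, 56.34, 7.0) (55.5, 56.13, 11.1) (55.0, 55.96, 15.0)
40.0417 [-7.1  2.9 15. ]
40.575
```

View pics/after3.png

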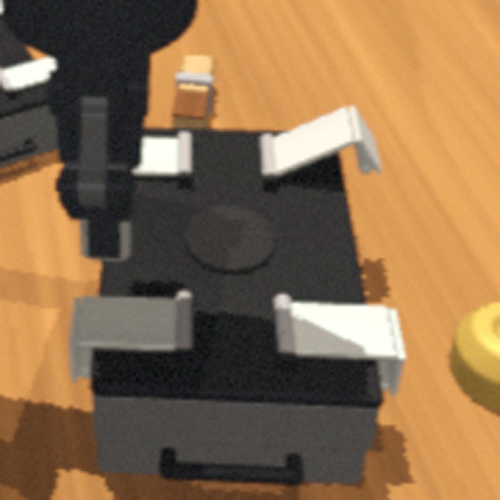

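Near-right is flat too (crop about (130,322)). The last one is far left.

```bash
python3 - <<'E'
from h import *
import cv2
clip(1,1,zs=.065)
p0=current_ee_pos()
ctrl.servo_line([p0[0],p0[1],0.12],rate=.13)
ctrl.reach([0.40,0.20,0.25],[180,0,YAW+180]);print(current_time_s(),current_force())
out=[]
for n,b in(("side",(180,360,250,430)),("top",(135,275,300,440))):
    p=optics.snapshot(n);f=np.ascontiguousarray(p["frame"][:,:,::-1])
    cv2.imwrite(f"pics/{n}_end.png",f)
    out.append(cv2.resize(f[b[0]:b[1],b[2]:b[3]],(400,400),interpolation=cv2.INTER_CUBIC))
cv2.imwrite("pics/after4.png",np.hstack(out))
E
```

```text
0.092 [-0.4  0.8  0.8]
0.08 [ 0.3  0.3 -0.2]
0.065 [-0.2  0.3 -0.4]
(64.0, 64.16, 0.0) (63.0, 63.01, 0.4) (62.0, 61.94, -0.8) (61.0, 61.02, -0.0) (60.0, 60.16, 2.9) (59.0, 59.22, 4.7) (58.5, 58.82, 6.6) (58.0, 58.35, 6.0) (57.5, 57.88, 5.7) (57.0, 57.33, 5.6) (56.5, 56.84, 5.4) (56.0, 56.43, 7.6) (55.5, 56.32, 9.9) (55.0, 56.19, 12.6) (54.5, 56.0, 17.1)
46.9417 [-4.8  0.3 17.1]
48.9917 [ 0.48525046 -0.27949897 -0.20055418]
```

View pics/after4.png

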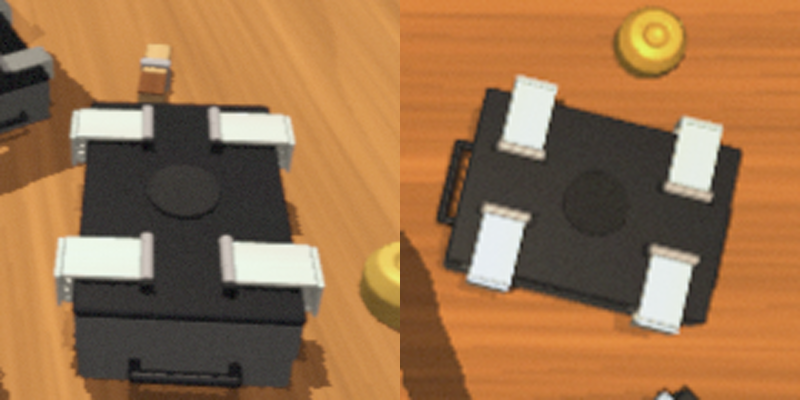

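```bash
python3 -c "
from cell import *
ticket.job_done();print(current_time_s())"
```

```text
the job is handed in; nothing more can be done
the job is handed in; nothing more can be done
```

I closed up the large box at about (0.541, -0.126) m, yaw -13°, and handed the job in at about 49 s of the 64 s allowed. No verdict is reported.

- **Lid:** I pressed the pad down about 4–5 mm at roughly 8–9 N until it went solid. The highest force I read was 17.0 N.
- **Clips:** I pressed near left, far right, near right, then far left. Each one met the bead and then went solid at the same height, within about 0.1 mm. The highest force I read was 17.1 N. I read forces only between small steps, so a brief peak between readings can't be ruled out.
- **Last checks:** The final side and top pictures show all four clips flat and the lid down. The box is where it started, to within about 1 pixel. The brass block and ring clamp look undisturbed in those crops. The jar is outside them, so I did not check it again at the end, though the arm never went near it at low height. The arm stood clear with only sensor noise on the wrist.

**Disagreement:** The camera and the reported tool height did not match. Contact came with the reported tool tip about 20 mm lower than the cameras led me to expect, and the side view showed the shut fingertips about 15 mm above it. I did not find the cause, so I set all heights by force instead.

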